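# Unlock the decorating wheel: cap off, index pin held up

## Task

Pull the snug red guard cap straight up off the decorating wheel's index plunger and leave it lying or standing in the white tray. Then grip the plunger's black knob, pull it all the way up against its spring so that the pin is clear of the hole in the wheel, and keep holding it there: the program finishes while still holding the knob up. Leave the bowl on the wheel, the strip of paint pots and the orange cup where they are.

Things in the scene. Friction and masses are not known exactly. Their poses are not given: they have to be found in the camera images.
- cap_center (a point): centre of the red guard cap, a square box open below, 36x36 mm, 66 tall, walls 3, 50 g; z up, x and y across its sides, as the wheel's. At the start it stands over the knob, underside 68 mm above the table, held by sprung rollers on a 16 mm tall collar: about 15 N straight up frees it within 8 mm, then it must rise 60 mm in all to clear the knob. It stands by itself on its open end
- tray_in (a point): centre of the inner floor of the white tray, fixed to the table: 130 x 130 mm outside, walls 4 mm thick, 16 mm tall overall, floor 4 mm above the table; x and y along its sides
- knob (a point): centre of the plunger's black knob, an upright cylinder 20 mm in diameter, 28 mm tall, yellow spot on top, hidden under the cap at the start; 110 mm above the table when seated, rising with the plunger. Below it 12 mm of free stem (10 mm thick), then the collar (27 x 24 mm, top 84 mm above the table). Axes as the wheel's
- plunger (a joint): travel of the sprung index plunger, straight up: 0 m seated in its hole, 0.018 m at its upper stop; the pin leaves the hole in the wheel at 0.008. The spring pulls it down with 7 N when seated and 13.3 N at the stop, so it snaps back if let go
- wheel: decorating wheel fixed to the table; origin on the table straight below the plunger's axis; x points from there to the wheel's centre 88 mm away, z up. Aluminium disc of radius 100 mm, top 42 mm above the table. A blue bracket 50 mm wide (y), top 68 mm above the table, from 51 mm behind the plunger axis (-x) to 25 mm ahead of it, carries the plunger
- bowl_rim (a point): bystander: centre of the mouth of a small white bowl, 84 mm across and 30 mm tall, that stands on the middle of the wheel; its rim is 72 mm above the table
- paints_mid (a point): bystander: middle of a strip of four little paint pots standing on the table, 110 mm along its y, 30 mm wide, 26 mm tall; this point is 13 mm above the table
- cup_rim (a point): bystander: centre of the mouth of an orange water cup standing on the table, 72 mm across, 90 mm tall

How it is judged:
By the outcome, as a careful person would: the job done as asked, in the order asked, and still so for the second after the job is handed in, while the arm keeps its last pose, push and grip.
It also fails if it takes over 59 s, if anything falls off the work surface, if the arm or the gripper's body presses on something with over 40 N, if the wrist force passes 120 N, or if a joint passes its speed limit or range.

## Robot

A 6-joint arm with a two-finger parallel gripper is mounted at the origin on the work surface. World frame = base frame: x ahead of the robot, y to its left, z up, the work surface at z = 0. Lengths are in m, angles in rad, forces in N, time in s.
With the tool pointing down it reaches from about 0.3 to 0.95 m from the base axis. Payload 3.1 kg.
Tool frame: the origin (TCP) lies at the very end of the fingers, on their centre line; the grasp point (between the pads) lies 19 mm behind it; z points along the fingers, y is the line along which they close (so a half turn about z gives the same grasp; the last joint's range is limited). The gripper opens to 85 mm and grips with 20 to 120 N. Pads are 22 mm wide; open, the fingers measure 114 mm over their backs; the gripper's body (76 mm by 85 mm) begins 54 mm behind the grasp point. The pads swing forward as they close: fully open they stand 13 mm farther back than shut.
Start: joints at [-1.318, 0.308, 1.634, -0, 1.2, -0.07], TCP at [0.198, -0.593, 0.231] pointing down, gripper open.
Joint ranges: [-3.06, 3.06], [-0.79, 1.96], [0.05, 2.63], [-1.19, 4.34], [0.05, 2.64], [-2.94, 2.94]. Speed limits (rad/s): [2.79, 2.79, 3.14, 3.14, 3.14, 3.14].

## Interface

Orientations are given as a unit quaternion [x, y, z, w].
In Python, from station import get_obs, camera, calibration, finish_job, masks_of gives the robot as it stands. The module is installed in compiled form; this text tells all that it offers.
- The arm moves only by the tool carry_out, never from a script. Its argument "targets" is a list of rows, each a list of 3 entries, a list of its own where there are three numbers: the shift along the tool's x, y, z in mm, then the turn, a rotation vector about the tool's x, y, z in rad, then the closure in counts, from 0 (fully open) to 255 (shut). A call has exactly 10 rows; each row is the pose to reach, as a shift and turn from the pose commanded when the call began, along the tool's axes at that moment; what a row does not reach only later rows make up. A row lasts 1/8 s, in which the tool goes at most 62.5 mm and 10.7 degrees, less where a joint would pass 70% of its speed; a pose out of reach is approached as far as the arm can. A call with a gripper value outside its range is refused whole. The fingers move at their own pace and stop on an object; "grip_force" is the grip in N (left out, the last holds). Time passes only in rows, so rows that repeat a pose let the fingers close, or fill a call up. It gives the time, the measured TCP pose, the force, the opening and the grip force at its end, in the units of the state.
- get_obs(): the state, without advancing time (a new reading comes with each control period).
- camera(name): name is "scene" or "top" or "wrist"; returns (picture, depth): 400x640x3 uint8, red, green, blue; 400x640 float32, m along the optical axis (not along the pixel's ray), 0 where there is no reading.
- calibration(name): a dict with "K" (3x3 intrinsics, pixels), "camera_from_world" (4x4, takes a point from world to camera coordinates). Camera axes: x right, y down, z forward; pixel columns grow to the right and rows downward; lengths in m; the calibration is good to about 2 mm. A picture is of the moment at which its call begins: read the wrist's pose just before it. calibration takes no time and is no camera call; for the wrist camera it gives the pose at the moment of the call.
- finish_job(): hands the job in; it is judged then, once.
Trained networks look in the newest picture that a camera, given by its name, has taken for a name from the list of things; names that differ only in an ending like _2 or _b are one class to them, and where a whole thing is asked for, a point or a joint stands for the part that bears it (a point fixed in the world has none). Each returns a list of dicts, best first, with "p" (0 to 1); they miss things now and then, are a little off and sometimes report something else, mostly with a low value. They report only what shows in the picture. A call takes as long as a camera call.
- masks_of(camera, label): "region" (400x640 bool, what is visible of it) and "position" ([column, row] in pixels, amid what is visible of it).
The state is a dict: "time": time; "joint_pos": joint angles; "joint_velocities": joint speeds; "joint_efforts": joint torques, N m; "tcp_pos": TCP position; "eef_rot": TCP orientation; "wrist_force": force on the tool from outside, world axes, zero at the start; "wrist_torque": the same for the moment, N m; "grip_width": finger opening in m; "gripper_force": force on a finger pad.
Only numpy, scipy, OpenCV 4.12 (cv2) and the standard library are available. Lean on these libraries where they do the work, as an engineer would, in place of code of your own. Each camera call takes 0.05 s, during which the arm holds its last target. There are 200 camera calls.

## Working session

There is one attempt and no reset: what is moved stays moved. The work goes in short steps, Python scripts to look and compute and a tool call to move; the robot and the scene stay as the last step left them, time stands still between calls to the robot, and variables do not carry over. Pictures are saved under pics/ and viewed, at most 10 in all, crops included, and the job is handed in when it is done.

Besides the shell and the picture viewer there is one more tool, called as name([rows], argument=value, ...), one row to a line, values as JSON. carry_out: Moves the arm, as the interface text tells. Its arguments: {"type":"object","properties":{"targets":{"type":"array"},"grip_force":{"type":"number"}},"required":["targets"]}

```bash
mkdir -p pics; cat > h.py <<'E'
import numpy as np, cv2
from station import *
from scipy.spatial.transform import Rotation as R
def pts(name,d,mask=None):
    c=calibration(name);K=np.array(c["K"]);T=np.linalg.inv(np.array(c["camera_from_world"]))
    m=(d>0)&(mask if mask is not None else True)
    v,u=np.nonzero(m);z=d[v,u]
    P=np.stack([(u-K[0,2])*z/K[0,0],(v-K[1,2])*z/K[1,1],z],1)
    return P@T[:3,:3].T+T[:3,3]
def save(n,img): cv2.imwrite(f"pics/{n}.png",img[:,:,::-1])
E
python3 - <<'E'
from h import *
np.set_printoptions(precision=4,suppress=True)
o=get_obs();print(o["time"],o["tcp_pos"],o["eef_rot"],R.from_quat(o["eef_rot"]).as_matrix())
for cam in ["top","scene"]:
    img,d=camera(cam);save(cam,img)
    for l in ["cap_center","tray_in","wheel","bowl_rim","paints_mid","cup_rim"]:
        for r in masks_of(cam,l)[:1]:
            m=r["region"];P=pts(cam,d,m)
            zt=np.percentile(P[:,2],95);Q=P[P[:,2]>zt-.008]
            rect=cv2.minAreaRect((Q[:,:2]*1000).astype(np.float32))
            print(cam,l,round(r["p"],2),r["position"],m.sum(),"z",zt,"med",np.median(Q,0),"rect",rect)
print(get_obs()["time"])
E
```

```text
0.0 [ 0.1981 -0.5919  0.23  ] [ 0.987   0.1607 -0.0001 -0.0011] [[ 0.9483  0.3173 -0.0006]
 [ 0.3173 -0.9483  0.0022]
 [ 0.0002 -0.0023 -1.    ]]
top cap_center 0.64 [195.3, 218.5] 789 z 0.1353595753920643 med [0.5311 0.2038 0.1334] rect ((531.6649169921875, 204.48731994628906), (35.93541717529297, 36.092437744140625), 27.66921615600586)
top tray_in 0.64 [423.2, 254.2] 5256 z 0.0158309839544217 med [ 0.4859 -0.1952  0.015 ] rect ((487.57550048828125, -189.30831909179688), (130.4447021484375, 130.61428833007812), 57.48891067504883)
top wheel 0.69 [203.3, 184.1] 7479 z 0.06736200041712566 med [0.5045 0.188  0.0675] rect ((567.0855102539062, 217.77032470703125), (179.72189331054688, 82.30902862548828), 36.1383056640625)
top bowl_rim 0.71 [177.2, 175.9] 1821 z 0.07229298993216496 med [0.6165 0.2582 0.0703] rect ((610.0111694335938, 249.05996704101562), (81.72048950195312, 81.97956848144531), 4.6354875564575195)
top paints_mid 0.61 [312.4, 316.1] 1117 z 0.027629945118216776 med [0.3716 0.0075 0.0249] rect ((371.2618103027344, 7.869213104248047), (109.97976684570312, 30.044281005859375), 8
[... 685 characters left out ...]
59] rect ((561.4539794921875, 231.4163818359375), (176.4503173828125, 68.59909057617188), 26.991647720336914)
scene bowl_rim 0.64 [478.0, 250.1] 1706 z 0.07223819230941372 med [0.5934 0.2526 0.0699] rect ((608.8993530273438, 250.50540161132812), (83.19762420654297, 78.97211456298828), 0.6942870020866394)
scene paints_mid 0.8 [355.5, 171.1] 765 z 0.02670867563173145 med [0.3751 0.012  0.0251] rect ((370.65264892578125, 10.332344055175781), (110.52098846435547, 35.99074172973633), 84.86563110351562)
scene cup_rim 0.86 [299.6, 311.8] 3466 z 0.08978195644262936 med [0.7786 0.0161 0.0883] rect ((779.960693359375, 15.942699432373047), (70.67322540283203, 69.49999237060547), 15.020687103271484)
0.7
```

```bash
python3 -c "
import cv2,numpy as np
a=cv2.imread('pics/top.png');b=cv2.imread('pics/scene.png')
cv2.imwrite('pics/both.png',cv2.resize(np.vstack([a,b]),(480,600)))"
```

```text
(no output)
```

View pics/both.png

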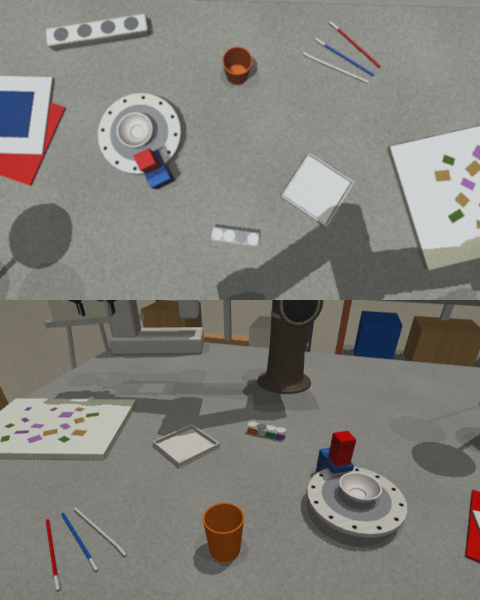

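carry_out([
  [[38, -44, 0], [0, 0, -0.03], 0],
  [[76, -88, 0], [0, 0, -0.06], 0],
  [[114, -132, 0], [0, 0, -0.09], 0],
  [[152, -176, 0], [0, 0, -0.12], 0],
  [[190, -220, 0], [0, 0, -0.15], 0],
  [[228, -264, 0], [0, 0, -0.166], 0],
  [[266, -308, 0], [0, 0, -0.166], 0],
  [[304, -352, 0], [0, 0, -0.166], 0],
  [[342, -396, 0], [0, 0, -0.166], 0],
  [[380, -440, 0], [0, 0, -0.166], 0],
], grip_force=100)

```text
time: 1.95
tcp_pos: [0.4198, -0.0532, 0.2319]
eef_rot: [0.97, 0.242, 0.001, 0.0]
wrist_force: [1.5, -1.1, 0.2]
grip_width: 0.0857
gripper_force: 0.0
```

The top and scene views confirm the layout: the red cap is on the blue bracket (about 147,158 in the composite), the bowl is next to it on the wheel, and the tray is at about (317,188). This matches the measurements, so I'm moving on above the cap.

carry_out([
  [[35, -28, 0], [0, 0, 0], 0],
  [[80, -64, 0], [0, 0, 0], 0],
  [[125, -100, 0], [0, 0, 0], 0],
  [[165, -132, 0], [0, 0, 0], 0],
  [[200, -159, 0], [0, 0, 0], 0],
  [[220, -175, 0], [0, 0, 0], 0],
  [[220, -175, 0], [0, 0, 0], 0],
  [[220, -175, 0], [0, 0, 0], 0],
  [[220, -175, 0], [0, 0, 0], 0],
  [[220, -175, 0], [0, 0, 0], 0],
])

```text
time: 3.2
tcp_pos: [0.5309, 0.202, 0.2314]
eef_rot: [0.97, 0.241, 0.0, 0.0]
wrist_force: [0.3, 0.5, 0.2]
grip_width: 0.0856
gripper_force: 0.0
```

```bash
cat > w.py <<'E'
from h import *
np.set_printoptions(precision=4,suppress=True)
import sys
o=get_obs();print(o["time"],o["tcp_pos"],o["wrist_force"],o["joint_pos"],o["grip_width"])
img,d=camera("wrist");save(sys.argv[1],img)
Rm=R.from_quat(o["eef_rot"]).as_matrix()
print("yaw",np.degrees(np.arctan2(Rm[1,0],Rm[0,0])))
for l in sys.argv[2:]:
    for r in masks_of("wrist",l)[:1]:
        P=pts("wrist",d,r["region"]);zt=np.percentile(P[:,2],95);Q=P[P[:,2]>zt-.006]
        rect=cv2.minAreaRect((Q[:,:2]*1000).astype(np.float32))
        c=np.array([*np.array(rect[0])/1000,zt])
        print(l,round(r["p"],2),r["position"],"z",zt,rect,"shift mm",(Rm.T@(c-o["tcp_pos"]))*1000)
E
python3 w.py w1 cap_center bowl_rim
```

```text
3.2 [0.5309 0.202  0.2314] [0.325  0.4934 0.1992] [ 0.2869  0.1992  1.7701 -0.0001  1.1722  1.3702] 0.08560806265698413
yaw 27.938340818519503
cap_center 0.66 [313.0, 181.9] z 0.13652444934923955 ((532.4105224609375, 205.99642944335938), (35.450645446777344, 35.568851470947266), 28.10029411315918) shift mm [ 3.1838 -2.8516 94.8913]
bowl_rim 0.89 [309.1, 68.3] z 0.073837124694907 ((610.32470703125, 250.3583984375), (81.51078796386719, 81.69966125488281), 21.182435989379883) shift mm [ 92.8026  -5.5452 157.5772]
```

View pics/w1.png

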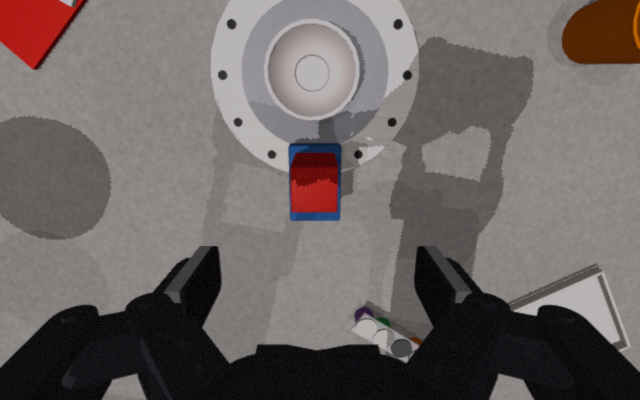

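The wrist view shows the cap centred between the open fingers at (313,182), and the bowl clear ahead of it at (309,68). Now I'll descend and grip.

carry_out([
  [[2, -3, 30], [0, 0, 0], 0],
  [[2, -3, 70], [0, 0, 0], 0],
  [[2, -3, 105], [0, 0, 0], 0],
  [[2, -3, 128], [0, 0, 0], 0],
  [[2, -3, 136], [0, 0, 0], 0],
  [[2, -3, 136], [0, 0, 0], 0],
  [[2, -3, 136], [0, 0, 0], 60],
  [[2, -3, 136], [0, 0, 0], 120],
  [[2, -3, 136], [0, 0, 0], 255],
  [[2, -3, 136], [0, 0, 0], 255],
])

```text
time: 4.6
tcp_pos: [0.5326, 0.2065, 0.0965]
eef_rot: [0.97, 0.242, 0.001, 0.0]
wrist_force: [1.1, -1.4, 2.9]
grip_width: 0.0351
gripper_force: 99.6
```

carry_out([
  [[0, 0, 0], [0, 0, 0], 255],
  [[0, 0, 0], [0, 0, 0], 255],
  [[0, 0, 0], [0, 0, 0], 255],
  [[0, 0, 0], [0, 0, 0], 255],
  [[0, 0, -2], [0, 0, 0], 255],
  [[0, 0, -4], [0, 0, 0], 255],
  [[0, 0, -6], [0, 0, 0], 255],
  [[0, 0, -9], [0, 0, 0], 255],
  [[0, 0, -12], [0, 0, 0], 255],
  [[0, 0, -15], [0, 0, 0], 255],
])

```text
time: 5.85
tcp_pos: [0.5312, 0.207, 0.1111]
eef_rot: [0.97, 0.242, -0.0, -0.001]
wrist_force: [0.2, 0.9, 0.2]
grip_width: 0.035
gripper_force: 102.4
```

```bash
python3 - <<'E'
from h import *
img,d=camera("scene")
o=get_obs();print(o)
for r in masks_of("scene","cap_center")[:1]:
    P=pts("scene",d,r["region"]);print(r["p"],np.percentile(P[:,2],[2,50,98]))
save("s2",img[100:320,340:600])
E
```

```text
{'time': 5.9, 'joint_pos': array([2.94607554e-01, 3.47021105e-01, 1.85118548e+00, 1.29866159e-03,
       9.42904094e-01, 1.37620765e+00]), 'joint_velocities': array([ 7.05346827e-05,  8.01524826e-04, -7.17981423e-04, -3.52643278e-03,
       -1.74902483e-02,  3.08963887e-04]), 'joint_efforts': array([-9.15423408e-02, -3.81637967e+01, -2.29599416e+01, -9.77118441e-03,
        4.99120157e-02,  2.29626716e-05]), 'tcp_pos': array([0.53152279, 0.20709101, 0.11156863]), 'eef_rot': array([ 9.70326836e-01,  2.41796397e-01,  2.14413185e-04, -5.36963708e-04]), 'wrist_force': array([0.54937563, 0.46719897, 0.38530034]), 'wrist_torque': array([ 0.04088933, -0.01716805,  0.02653602]), 'gripper_force': 102.38461509346962, 'grip_width': 0.034979382741241474}
0.68 [0.08443725 0.12158659 0.14940306]
```

carry_out([
  [[0, 0, -25], [0, 0, 0], 255],
  [[0, 0, -55], [0, 0, 0], 255],
  [[0, 0, -80], [0, 0, 0], 255],
  [[0, 0, -90], [0, 0, 0], 255],
  [[-15, 22, -90], [0, 0, 0], 255],
  [[-45, 66, -90], [0, 0, 0], 255],
  [[-75, 110, -90], [0, 0, 0], 255],
  [[-105, 154, -90], [0, 0, 0], 255],
  [[-135, 198, -90], [0, 0, 0], 255],
  [[-165, 242, -90], [0, 0, 0], 255],
])

```text
time: 7.2
tcp_pos: [0.4984, -0.0859, 0.1997]
eef_rot: [0.97, 0.242, -0.0, -0.0]
wrist_force: [-0.2, -0.5, -0.7]
grip_width: 0.0353
gripper_force: 102.2
```

carry_out([
  [[-25, 37, 0], [0, 0, 0], 255],
  [[-45, 66, 0], [0, 0, 0], 255],
  [[-58, 86, 0], [0, 0, 0], 255],
  [[-58, 86, 30], [0, 0, 0], 255],
  [[-58, 86, 70], [0, 0, 0], 255],
  [[-58, 86, 110], [0, 0, 0], 255],
  [[-58, 86, 135], [0, 0, 0], 255],
  [[-58, 86, 150], [0, 0, 0], 255],
  [[-58, 86, 150], [0, 0, 0], 255],
  [[-58, 86, 150], [0, 0, 0], 255],
])

```text
time: 8.45
tcp_pos: [0.4895, -0.1882, 0.0512]
eef_rot: [0.97, 0.242, 0.001, 0.001]
wrist_force: [-0.1, -0.5, -0.8]
grip_width: 0.0349
gripper_force: 102.3
```

```bash
python3 - <<'E'
from h import *
img,d=camera("scene")
o=get_obs();print(o["time"],o["tcp_pos"],o["wrist_force"],o["grip_width"])
for r in masks_of("scene","cap_center")[:1]:
    P=pts("scene",d,r["region"]);print(r["p"],np.percentile(P[:,2],[2,50,98]),P.mean(0))
for r in masks_of("scene","knob")[:2]:
    P=pts("scene",d,r["region"]);print("knob",r["p"],r["position"],np.percentile(P[:,2],[2,50,98]),P.mean(0))
save("s3",img)
E
```

```text
8.5 [ 0.48975263 -0.18830937  0.05153551] [-0.47153478 -0.20608804 -0.48384987] 0.03501165350049991
0.69 [0.08402999 0.11195941 0.12494003] [0.53481786 0.20663997 0.10984535]
knob 0.63 [453.7, 193.1] [-0.00032843  0.11107863  0.12493795] [0.52737512 0.20656383 0.10522301]
```

View pics/s3.png

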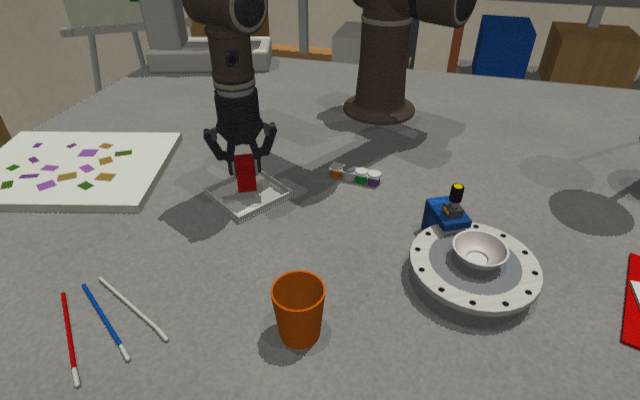

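The scene view shows the cap at (245,175), gripped over the tray. The bare knob is at (456,192). I'll lower the cap and release it.

carry_out([
  [[0, 0, 6], [0, 0, 0], 255],
  [[0, 0, 11], [0, 0, 0], 255],
  [[0, 0, 15], [0, 0, 0], 255],
  [[0, 0, 17], [0, 0, 0], 255],
  [[0, 0, 18], [0, 0, 0], 255],
  [[0, 0, 18], [0, 0, 0], 255],
  [[0, 0, 18], [0, 0, 0], 255],
  [[0, 0, 18], [0, 0, 0], 100],
  [[0, 0, 18], [0, 0, 0], 50],
  [[0, 0, 18], [0, 0, 0], 0],
])

```text
time: 9.85
tcp_pos: [0.4887, -0.1879, 0.0322]
eef_rot: [0.97, 0.242, 0.0, 0.0]
wrist_force: [-0.7, 0.0, -0.8]
grip_width: 0.0844
gripper_force: 0.0
```

carry_out([
  [[0, 0, 0], [0, 0, 0], 0],
  [[0, 0, 0], [0, 0, 0], 0],
  [[0, 0, -15], [0, 0, 0], 0],
  [[0, 0, -45], [0, 0, 0], 0],
  [[0, 0, -90], [0, 0, 0], 0],
  [[0, 0, -140], [0, 0, 0], 0],
  [[0, 0, -180], [0, 0, 0], 0],
  [[15, -22, -190], [0, 0, 0], 0],
  [[45, -66, -190], [0, 0, 0], 0],
  [[75, -110, -190], [0, 0, 0], 0],
])

```text
time: 11.1
tcp_pos: [0.5036, -0.0545, 0.224]
eef_rot: [0.97, 0.241, 0.001, 0.001]
wrist_force: [1.0, -0.6, 0.7]
grip_width: 0.0851
gripper_force: 0.0
```

```bash
python3 - <<'E'
from h import *
img,d=camera("scene")
o=get_obs();print(o["time"],o["tcp_pos"],o["wrist_force"],o["grip_width"])
for r in masks_of("scene","cap_center")[:3]:
    P=pts("scene",d,r["region"]);print(r["p"],r["position"],np.percentile(P[:,2],[2,50,98]),np.median(P,0))
save("s4",img[100:260,150:390])
E
```

```text
11.15 [ 0.50346253 -0.04820181  0.22367731] [-0.55646006  4.62738634  0.10009053] 0.08498758362380028
0.6 [246.3, 179.2] [0.00510952 0.0480629  0.07068513] [ 0.49990203 -0.18029784  0.0480629 ]
```

View pics/s4.png

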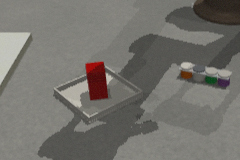

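The crop shows the cap standing upright inside the tray. Next I'll move above the knob.

carry_out([
  [[30, -44, 0], [0, 0, 0], 0],
  [[60, -88, 0], [0, 0, 0], 0],
  [[90, -132, 0], [0, 0, 0], 0],
  [[118, -174, 0], [0, 0, 0], 0],
  [[138, -204, 0], [0, 0, 0], 0],
  [[148, -217, 0], [0, 0, 0], 0],
  [[148, -217, 0], [0, 0, 0], 0],
  [[148, -217, 0], [0, 0, 0], 0],
  [[148, -217, 0], [0, 0, 0], 0],
  [[148, -217, 0], [0, 0, 0], 0],
])

```text
time: 12.45
tcp_pos: [0.532, 0.2046, 0.2223]
eef_rot: [0.97, 0.241, -0.0, 0.0]
wrist_force: [-0.4, -0.2, 0.2]
grip_width: 0.0851
gripper_force: 0.0
```

```bash
python3 w.py w2 knob cap_center bowl_rim; python3 -c "
import cv2;a=cv2.imread('pics/w2.png');cv2.imwrite('pics/w2c.png',a[60:260,200:440])"
```

```text
12.45 [0.532  0.2046 0.2223] [-0.3594 -0.1514  0.2   ] [ 0.2909  0.212   1.7741 -0.0002  1.1557  1.3743] 0.08510524026499858
yaw 27.93045783308631
knob 0.89 [317.4, 187.9] z 0.12669755424371082 ((532.0452270507812, 205.98648071289062), (18.901714324951172, 19.45429229736328), 70.86526489257812) shift mm [ 0.7272 -1.1802 95.5938]
cap_center 0.49 [619.5, 352.8] z 0.07097023114233135 ((510.8916931152344, -193.47604370117188), (6.6460795402526855, 3.3614163398742676), 76.29975891113281) shift mm [-205.0589  341.8364  151.4067]
bowl_rim 0.66 [312.2, 68.7] z 0.07379146725102859 ((609.5018310546875, 250.1820526123047), (82.24444580078125, 82.10467529296875), 15.262679100036621) shift mm [ 89.8735  -3.9537 148.4811]
```

View pics/w2c.png

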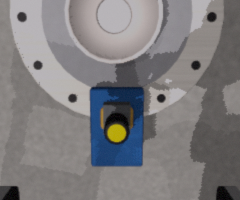

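The crop shows the yellow-topped knob at (117,132), centred. Now I'll descend, grip and pull up.

carry_out([
  [[1, -1, 30], [0, 0, 0], 0],
  [[1, -1, 70], [0, 0, 0], 0],
  [[1, -1, 105], [0, 0, 0], 40],
  [[1, -1, 123], [0, 0, 0], 80],
  [[1, -1, 130], [0, 0, 0], 100],
  [[1, -1, 130], [0, 0, 0], 120],
  [[1, -1, 130], [0, 0, 0], 180],
  [[1, -1, 130], [0, 0, 0], 255],
  [[1, -1, 130], [0, 0, 0], 255],
  [[1, -1, 130], [0, 0, 0], 255],
])

```text
time: 13.9
tcp_pos: [0.534, 0.2067, 0.0941]
eef_rot: [0.97, 0.242, 0.002, 0.0]
wrist_force: [-0.2, -2.9, 5.9]
grip_width: 0.0175
gripper_force: 97.5
```

carry_out([
  [[0, 0, 0], [0, 0, 0], 255],
  [[0, 0, 0], [0, 0, 0], 255],
  [[0, 0, -3], [0, 0, 0], 255],
  [[0, 0, -6], [0, 0, 0], 255],
  [[0, 0, -9], [0, 0, 0], 255],
  [[0, 0, -12], [0, 0, 0], 255],
  [[0, 0, -14], [0, 0, 0], 255],
  [[0, 0, -16], [0, 0, 0], 255],
  [[0, 0, -16], [0, 0, 0], 255],
  [[0, 0, -16], [0, 0, 0], 255],
])

```text
time: 15.15
tcp_pos: [0.5339, 0.2067, 0.1066]
eef_rot: [0.97, 0.242, 0.002, 0.0]
wrist_force: [8.4, -0.9, -12.5]
grip_width: 0.0169
gripper_force: 97.8
```

```bash
python3 - <<'E'
from h import *
img,d=camera("scene")
o=get_obs();print(o["time"],o["tcp_pos"],o["wrist_force"],o["grip_width"],o["gripper_force"])
for r in masks_of("scene","knob")[:2]:
    P=pts("scene",d,r["region"]);print(r["p"],r["position"],np.percentile(P[:,2],[2,50,98]),np.median(P,0))
E
```

```text
15.2 [0.53385609 0.20670453 0.1065689 ] [  7.85077262  -0.12931147 -12.20202578] 0.01766880776387416 97.81900405883789
0.74 [459.1, 190.8] [0.00051233 0.11940522 0.13722337] [0.53614935 0.21021404 0.11940522]
```

carry_out([
  [[0, 0, -2], [0, 0, 0], 255],
  [[0, 0, -4], [0, 0, 0], 255],
  [[0, 0, -6], [0, 0, 0], 255],
  [[0, 0, -7], [0, 0, 0], 255],
  [[0, 0, -8], [0, 0, 0], 255],
  [[0, 0, -8], [0, 0, 0], 255],
  [[0, 0, -8], [0, 0, 0], 255],
  [[0, 0, -8], [0, 0, 0], 255],
  [[0, 0, -8], [0, 0, 0], 255],
  [[0, 0, -8], [0, 0, 0], 255],
])

```text
time: 16.5
tcp_pos: [0.5338, 0.2067, 0.1123]
eef_rot: [0.97, 0.242, 0.002, 0.0]
wrist_force: [12.7, 0.7, -23.0]
grip_width: 0.0177
gripper_force: 98.2
```

```bash
cat > k.py <<'E'
from h import *
import sys
img,d=camera("scene")
o=get_obs();print(o["time"],o["tcp_pos"],o["wrist_force"],o["grip_width"],o["gripper_force"])
for r in masks_of("scene","knob")[:2]:
    P=pts("scene",d,r["region"]);print(r["p"],r["position"],np.percentile(P[:,2],[2,50,98]),np.median(P,0))
save(sys.argv[1],cv2.resize(img[130:270,390:560],None,fx=3,fy=3))
E
python3 k.py k1
```

```text
16.55 [0.53384992 0.20666786 0.11235518] [ 13.48814122   0.24507688 -21.94255293] 0.017331612427441856 98.23894500732422
0.57 [459.0, 189.6] [0.08451816 0.1247285  0.14285785] [0.53598478 0.20906562 0.1247285 ]
```

View pics/k1.png

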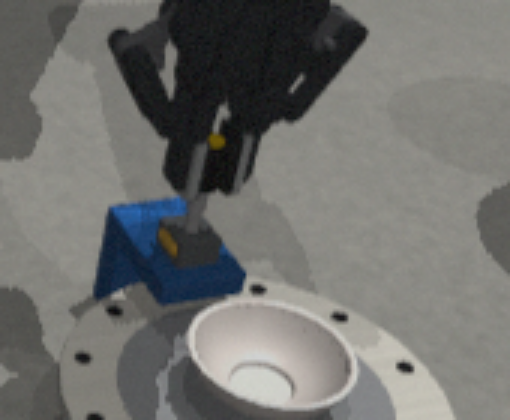

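The picture shows the fingers holding the knob, with a long bare stem above the collar. The rise is about 18 mm and the force 22 N, more than the 13.3 N spring, so the plunger is at its stop. I'll hold briefly, check for slip, then hand in.

carry_out([
  [[0, 0, 0], [0, 0, 0], 255],
  [[0, 0, 0], [0, 0, 0], 255],
  [[0, 0, 0], [0, 0, 0], 255],
  [[0, 0, 0], [0, 0, 0], 255],
  [[0, 0, 0], [0, 0, 0], 255],
  [[0, 0, 0], [0, 0, 0], 255],
  [[0, 0, 0], [0, 0, 0], 255],
  [[0, 0, 0], [0, 0, 0], 255],
  [[0, 0, 0], [0, 0, 0], 255],
  [[0, 0, 0], [0, 0, 0], 255],
])

```text
time: 17.85
tcp_pos: [0.5338, 0.2067, 0.1123]
eef_rot: [0.97, 0.242, 0.002, 0.0]
wrist_force: [12.1, 0.7, -22.9]
grip_width: 0.0175
gripper_force: 98.2
```

```bash
python3 k.py k2; python3 - <<'E'
from h import *
o=get_obs()
if o["wrist_force"][2]<-15 and o["tcp_pos"][2]>.110: print(finish_job())
else: print("not handed in",o["wrist_force"])
E
```

```text
17.9 [0.53383498 0.20668252 0.11236105] [ 12.0052971    1.1981742  -22.62188587] 0.01735275040154798 98.23832988739014
0.64 [460.7, 189.4] [-1.16664326e-04  1.22282152e-01  1.43386729e-01] [0.53548217 0.20998821 0.12228215]
the job is handed in; nothing more can be done
None
```

The job is handed in at about 18 s: the red cap stands in the white tray, and the arm is still holding the knob up at its stop (about 18 mm of rise) with no sign of slipping; I didn't touch the bowl, paint pots or cup.

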